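# Dock a battery pack and shut its gate

## Robot

A 6-joint arm with a two-finger parallel gripper is mounted at the origin on the work surface. World frame = base frame: x ahead of the robot, y to its left, z up, the work surface at z = 0. Lengths are in m, angles in rad, forces in N, time in s.
With the tool pointing down it reaches from about 0.275 to 0.875 m from the base axis. Payload 12.5 kg.
Tool frame: the origin (TCP) lies on the centre line of the jaws, within the pads' length; the fingertips stand r.finger_overhang ahead of it and the grasp point (between the pads) lies 3 mm ahead of it (r.finger_overhang is the distance from the TCP to the fingertips, in m); z points along the fingers, y is the line along which they close (so a half turn about z gives the same grasp; the last joint's range is limited). The gripper opens to 85 mm and grips with 20 to 120 N. Pads are 22 mm wide; open, the fingers measure 114 mm over their backs; the gripper's body (76 mm by 85 mm) begins 54 mm behind the grasp point. The pads swing forward as they close: fully open they stand 13 mm farther back than shut.
Start: joints at [1.102, 0.351, 1.652, -0, 1.139, -0.085], TCP at [0.206, 0.51, 0.253] pointing down, gripper open.
Joint ranges: [-2.75, 2.75], [-0.79, 2.1], [0.01, 2.65], [-1.57, 4.71], [0.07, 3.14], [-2.87, 2.87]. Speed limits (rad/s): [2.22, 2.22, 2.79, 3.14, 3.14, 3.14].

## Interface

Orientations are given as a unit quaternion [x, y, z, w].
In Python, from cell import r, optics gives the robot as it stands. The module is installed in compiled form; this text tells all that it offers. Calls block until the motion is done:
- r.move_to(position, orientation): joint-space move of the TCP to a pose.
- r.move_linear(position, rot=None, vel=0.15): straight line of the TCP; rot=None keeps the orientation; vel is the mean speed in m/s.
- r.set_joints(angles): joint-space move.
- r.set_gripper(opening, squeeze=None): opening from 0.0 (shut) to 1.0 (fully open); squeeze is the grip in N (None keeps the last); returns when the fingers have stopped.
- r.sleep(seconds).
- r.inverse_kinematics(position, orientation): joint angles nearest the present ones, or None.
- optics.get_image(name): name is "scene" or "side" or "wrist"; returns a dict with "pixels" (400x640x3 uint8, red, green, blue), "depth" (400x640 float32, m along the optical axis (not along the pixel's ray), 0 where there is no reading), "fx", "fy", "cx", "cy" (pixels), "camera_from_world" (4x4, takes a point from world to camera coordinates); the wrist camera has in their place "mount" (4x4, takes a point from camera to tool coordinates, whose origin is the TCP and whose axes are the flange's). Camera axes: x right, y down, z forward; pixel columns grow to the right and rows downward; lengths in m; the calibration is good to about 2 mm. A picture is of the moment at which its call begins: read the wrist's pose just before it.
A pose or a line that the arm cannot do raises r.PlanningError and nothing moves.
- r.hand_in(): hands the job in; it is judged then, once.
Readings, each from a call of its own:
- r.current_t(): time.
- r.current_q(): joint angles.
- r.current_qvel(): joint speeds.
- r.current_effort(): joint torques, N m.
- r.current_tool_pos(): TCP position.
- r.current_ee_rot(): TCP orientation.
- r.current_contact_force(): force on the tool from outside, world axes, zero at the start.
- r.current_torque(): the same for the moment, N m.
- r.current_opening(): opening from 0.0 (shut) to 1.0 (fully open).
- r.current_finger_force(): force on a finger pad.
Only numpy, scipy, OpenCV 4.12 (cv2) and the standard library are available. Lean on these libraries where they do the work, as an engineer would, in place of code of your own. Each camera call takes 0.05 s, during which the arm holds its last target. There are 200 camera calls.

## Task

Two charging docks stand on the battery bench; in one of them the pack stands half out and the gate is open. With the fingertips, without lifting it, push that pack fully home against the back of its dock while the gate is open, then push the gate round until it is fully shut across the front, and move clear. Leave the other dock and everything else on the bench as it is.

Things in the scene. Friction and masses are not known exactly. Their poses are not given: they have to be found in the camera images.
- dock: the open dock to be closed up: a fixed, open-topped grey channel on the bench, 84 mm wide (its y). Its own +x points into the dock, away from the entrance; z up; yaw within 15 degrees. Origin on the bench, on the centre line, 100 mm inside the entrance. Floor 8 mm thick, from x = -150 mm (a lip before the entrance) to +120 mm. Side walls 8 mm thick, 60 mm high, x = -100 to +60 mm
- dock_stop (a point): centre of the face the pack stops against, at x = +60 mm in the dock's frame, 40 mm above the bench. Behind it stands the charger block, 60 mm long, 84 mm wide, 105 mm high. The bay between the side walls is 68 mm wide
- pack: the loose black battery pack, 152 mm long (its x, along the dock), 60 mm wide, 64 mm high, with a carry bar on top reaching 84 mm above its underside; 0.55 to 0.92 kg. Origin: centre of its underside, which is 8 mm above the bench. It slides with friction of a few N. Fully home its origin is at x = -16 mm and y within 4 mm of 0 in the dock's frame
- pack_end (a point): centre of the pack's flat outer end face, the one to push: 76 mm from the pack's origin along its -x, 32 mm above its underside. At the start it sticks out of the entrance towards the robot; fully home it is 8 mm inside the entrance
- gate (a joint): angle of the open dock's gate, rad: 0 = shut across the entrance (hard stop), 1.57 = straight out from the dock, more = swung farther back; starts at 1.6 to 2.2, limit 2.4. Hinged at the dock's +y side; shut, it runs from the hinge along the dock's -y. Seen from above it closes anticlockwise, pushed on its outer face. Slight friction (0.05 N m), no spring: it stays where left
- gate_hinge (a point): point on the gate's vertical hinge line, 42 mm above the bench, at x = -104 mm, y = +42 mm in the dock's frame; the mid plane of the plate passes through it
- gate_edge (a point): point in mid plane of the gate, at its free end, 84 mm from the hinge line, 42 mm above the bench. The gate is a plain aluminium plate 84 mm long, 8 mm thick, from 12 to 72 mm above the bench
- spare_dock: the other dock, of the same size and frame, fixed, a pack already home in it (as a fixed part) and its gate shut; hinge on its right (-y) side. Leave alone. The two docks may stand either way round, left and right
- spare_gate (a joint): angle of the other dock's gate in rad, 0 = shut, where it starts; leave it shut
- cell1: loose blue cylindrical cell, 32 mm diameter, 68 mm tall, standing between the two docks, farther from the robot; origin: centre of its underside
- cell2: another such cell, standing between the docks, nearer the robot; origin: centre of its underside
- tape: loose yellow ring (tape roll), 90 mm outside diameter, 19 mm high, lying flat in front of the docks, midway; origin: centre of its underside
- meter: loose yellow and black multimeter, 150 x 75 x 36 mm, lying on its back at the left; origin: centre of its underside
- driver: loose screwdriver, 200 mm long, lying at the right; origin under its middle
- jar: loose clear jar with a red cap, 70 mm diameter, 90 mm tall, standing at the left; origin: centre of its underside
- case: orange and black tool case, 190 x 140 x 70 mm, lying at the right; origin: centre of its underside
There are look-alikes about, which are no part of the job. What is shaped like the pack but green is not meant.

How it is judged:
By the outcome, as a careful person would: the job done as asked, in the order asked, and still so for the second after the job is handed in, with the robot touching nothing.
It also fails if it takes over 45 s, if anything falls off the work surface, if the arm or the gripper's body presses on something with over 40 N, if the wrist force passes 120 N, or if a joint passes its speed limit or range.

## Working session

There is one attempt and no reset: what is moved stays moved. The work goes in short steps, each a Python script; the robot and the scene stay as the last script left them, time stands still between calls to the robot, and variables do not carry over. Pictures are saved under pics/ and viewed, at most 10 in all, crops included, and the job is handed in when it is done.

```bash
mkdir -p pics; python3 - <<'E'
from cell import r, optics
import cv2,numpy as np,pickle
for n in("scene","side"):
    d=optics.get_image(n); pickle.dump(d,open(n+".pkl","wb")); cv2.imwrite(f"pics/{n}0.png",d["pixels"][:,:,::-1])
    print(n,np.linalg.inv(d["camera_from_world"]).round(3).tolist())
print(r.finger_overhang,r.current_t(),r.current_ee_rot())
E
```

```text
scene [[0.653, 0.599, -0.463, 1.012], [0.757, -0.529, 0.384, -0.402], [-0.015, -0.601, -0.799, 0.914], [0.0, 0.0, 0.0, 1.0]]
side [[0.934, -0.217, 0.283, 0.249], [-0.356, -0.519, 0.777, -0.795], [-0.022, -0.827, -0.562, 0.641], [0.0, 0.0, 0.0, 1.0]]
0.022 0.1 [ 1.90731792e-01  9.81642049e-01 -5.03460762e-04 -1.29754975e-04]
```

View pics/scene0.png

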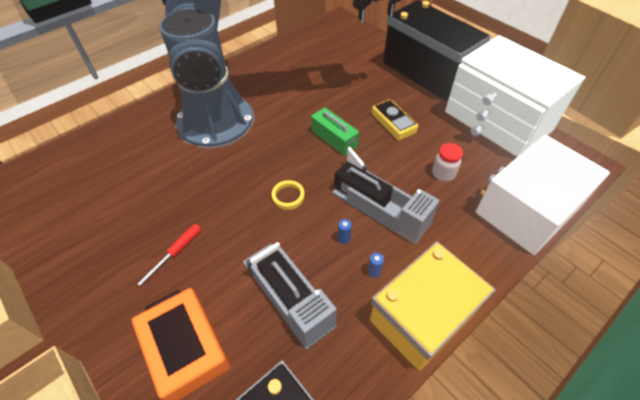

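View pics/side0.png

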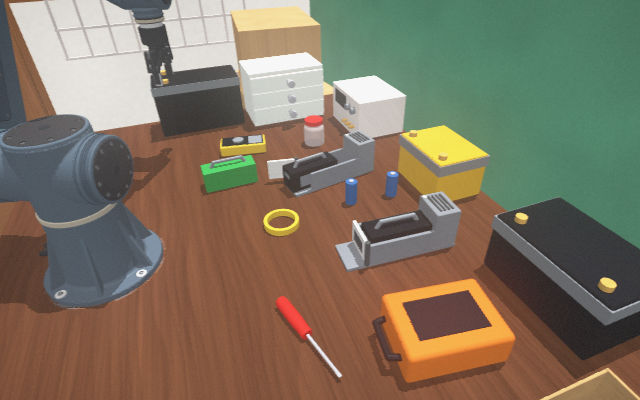

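The open dock is the left one: charger at scene (415,210), pack (365,185), and white gate at (355,158) swung back. The green decoy at (335,130) stands close to the gate's outer side. Next I fit the poses from the depth.

```bash
cat >h.py <<'E'
import numpy as np,cv2
def cloud(d,T=None):
    z=d["depth"];v,u=np.mgrid[:400,:640];m=z>0
    p=np.stack([(u-d["cx"])/d["fx"]*z,(v-d["cy"])/d["fy"]*z,z],-1)[m]
    T=np.linalg.inv(d["camera_from_world"]) if T is None else T
    return p@T[:3,:3].T+T[:3,3], d["pixels"][m].astype(int), np.stack([u,v],-1)[m]
E
python3 - <<'E'
from h import *
import pickle
for n,(a,b,c,e) in (("scene",(330,145,440,240)),("side",(262,130,378,195))):
    P,C,U=cloud(pickle.load(open(n+".pkl","rb")))
    k=(U[:,0]>a)&(U[:,0]<c)&(U[:,1]>b)&(U[:,1]<e);p,col=P[k],C[k]
    sp=np.ptp(col,1); gray=sp<40
    t=gray&(abs(p[:,2]-.105)<.006)
    R=cv2.minAreaRect((p[t][:,:2]*1000).astype(np.float32));print(n,"charger",t.sum(),R,np.median(p[t][:,2]))
    w=(col.min(1)>170)&(p[:,2]>.01)&(p[:,2]<.085)
    print("white",w.sum(),p[w].min(0),p[w].max(0)); g=w&(abs(p[:,2]-.072)<.006)
    print("gate top",cv2.minAreaRect((p[g][:,:2]*1000).astype(np.float32)),g.sum())
    print("gate all",cv2.boxPoints(cv2.minAreaRect((p[w][:,:2]*1000).astype(np.float32))).round().tolist())
    q=(col.max(1)<75)&(abs(p[:,2]-.072)<.006)
    R=cv2.minAreaRect((p[q][:,:2]*1000).astype(np.float32));print("pack",q.sum(),R,cv2.boxPoints(R).round().tolist())
    G=(C[:,1]>C[:,0]+50)&(C[:,1]>C[:,2]+40)&(P[:,2]>.02)&(P[:,2]<.09)&(P[:,0]<.65)&(P[:,0]>.2)&(P[:,1]>0)&(P[:,1]<.6)
    print("green",cv2.boxPoints(cv2.minAreaRect((P[G][:,:2]*1000).astype(np.float32))).round().tolist(),P[G][:,2].max())
E
```

```text
scene charger 707 ((714.66845703125, 167.26397705078125), (59.75572204589844, 86.3285140991211), 10.488991737365723) 0.10508375190771602
white 150 [ 4.03552904e-01 -4.81056038e-05  1.02650597e-02] [0.68002911 0.23113071 0.07738785]
gate top ((542.1856689453125, 110.92796325683594), (44.03535079956055, 266.94281005859375), 43.99565124511719) 94
gate all [[399.0, 227.0], [619.0, -0.0], [740.0, 116.0], [520.0, 343.0]]
pack 756 ((547.595947265625, 142.7393341064453), (151.0753631591797, 71.43931579589844), 10.94084358215332) [[467.0, 163.0], [480.0, 93.0], [629.0, 122.0], [615.0, 192.0]]
green [[251.0, 262.0], [253.0, 201.0], [405.0, 205.0], [403.0, 267.0]] 0.08708760720443143
side charger 299 ((713.6707153320312, 166.08026123046875), (62.149940490722656, 85.99152374267578), 10.160820007324219) 0.10533952908299848
white 430 [0.43493402 0.00273944 0.01012546] [0.8667915  0.3849776  0.07478468]
gate top ((542.9969482421875, 112.46678924560547), (48.049686431884766, 264.73486328125), 43.82427978515625) 94
gate all [[432.0, 190.0], [617.0, 0.0], [911.0, 287.0], [726.0, 476.0]]
pack 151 ((547.1914672851562, 123.90460205078125), (153.97337341308594, 49.609134674072266), 2.831545352935791) [[469.0, 145.0], [472.0, 95.0], [625.0, 103.0], [623.0, 152.0]]
green [[251.0, 263.0], [251.0, 199.0], [402.0, 199.0], [402.0, 264.0]] 0.07659593580465918
```

```bash
cat >>h.py <<'E'
yaw=np.radians(10.35); D=np.array([.6257,.1505])
R2=np.array([[np.cos(yaw),-np.sin(yaw)],[np.sin(yaw),np.cos(yaw)]])
def W(x,y,z): return [*(D+R2@[x,y]),z]
def todock(P): return np.c_[(P[:,:2]-D)@R2,P[:,2]]
def Q(a): return [np.cos(a/2),np.sin(a/2),0,0]   # tool down, tool x at world angle a
def press(r,f,x0,x1,y,z,lim,step=.001):
    """creep along dock +x until the force along dock x passes lim"""
    for x in np.arange(x0,x1+1e-6,step):
        r.move_linear(W(x,y,z),vel=.04)
        F=(R2.T@(np.array(r.current_contact_force())[:2]-f))[0]
        if abs(F)>lim: break
    return x,F
E
python3 - <<'E'
from h import *
from cell import r,optics
import pickle
for n in("scene","side"):
    P,C,U=cloud(pickle.load(open(n+".pkl","rb")));p=todock(P)
    k=(C.min(1)>120)&(np.ptp(C,1)<50)&(p[:,2]>.015)&(p[:,2]<.08)&(np.hypot(p[:,0]+.104,p[:,1]-.042)<.095)&(p[:,0]<-.108)&(p[:,1]>.03)
    g=p[k]; m=g[np.hypot(g[:,0]+.104,g[:,1]-.042)>.03]; a=np.arctan2(m[:,1]-.042,m[:,0]+.104)
    far=np.hypot(g[:,0]+.104,g[:,1]-.042)
    print(n,k.sum(),"gate g",np.median(np.mod(-np.pi/2-a,2*np.pi)),far.max())
    k=(C.max(1)<75)&(abs(p[:,2]-.072)<.004)&(abs(p[:,1])<.04)&(p[:,0]<-.02); print("pack minx",np.percentile(p[k][:,0],1))
z=.058
r.set_gripper(0.0)
r.move_to(W(-.195,0,.25),Q(yaw+np.pi)); r.move_linear(W(-.195,0,z),vel=.2)
r.sleep(.2); f=np.array(r.current_contact_force())[:2]
r.move_linear(W(-.112,0,z),vel=.06)
print("F",R2.T@(np.array(r.current_contact_force())[:2]-f))
print(press(r,f,-.111,-.095,0,z,18),r.current_t())
d=optics.get_image("scene");cv2.imwrite("pics/s1.png",cv2.resize(d["pixels"][90:250,300:460,::-1],(640,640))[:600])
E
```

```text
scene 171 gate g 1.9292650106068816 0.0842703717716417
pack minx -0.15209993685000736
side 318 gate g 1.945910774390506 0.08374335558917899
pack minx -0.7018252221261545
F [ 0.69459369 -0.2705098 ]
(np.float64(-0.09899999999999999), np.float64(-19.83734808225652)) 8.625
```

View pics/s1.png

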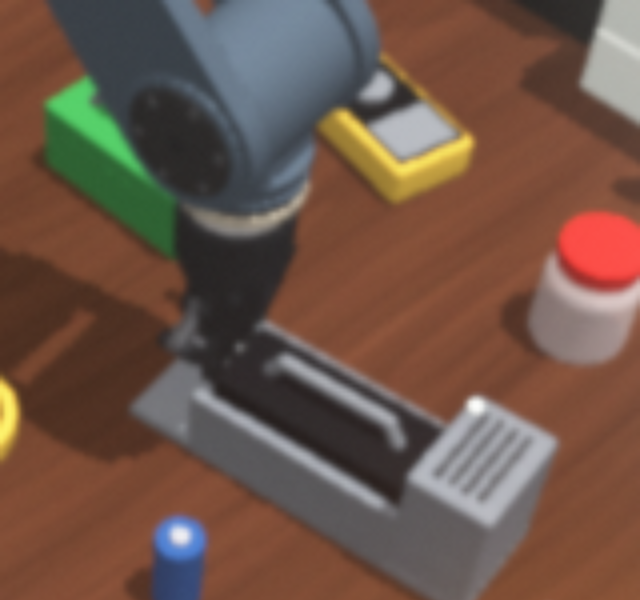

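The pack has reached the charger face: its far end is at about (400,490) in the crop and the force stop tripped at 20 N. I back off, check its position in depth, then sweep the gate.

```bash
cat >>h.py <<'E'
def gp(g,rad,off,z):
    return W(-.104-rad*np.sin(g)-off*np.cos(g), .042-rad*np.cos(g)+off*np.sin(g), z), Q(yaw-g+np.pi)
def pack(d):
    P,C,U=cloud(d);p=todock(P);k=(C.max(1)<75)&(abs(p[:,2]-.072)<.004)&(abs(p[:,1])<.04)&(p[:,0]<.058)&(p[:,0]>-.2)
    return np.percentile(p[k][:,0],[1,99]),k.sum()
E
python3 - <<'E'
from h import *
from cell import r,optics
z=.058
r.move_linear(W(-.135,0,z),vel=.1); r.move_linear(W(-.16,0,.16),vel=.25)
p,q=gp(1.94,.065,.042,.16); r.move_to(p,q)
print("pack",pack(optics.get_image("scene")),pack(optics.get_image("side")))
r.move_linear(gp(1.94,.065,.042,z)[0],vel=.15)
r.sleep(.2); f=np.array(r.current_contact_force())[:2]
r.move_linear(gp(1.94,.065,.017,z)[0],vel=.08)
for g in np.linspace(1.94,.12,13)[1:]:
    p,q=gp(g,.065,.015,z); r.move_linear(p,q,vel=.08)
    F=np.linalg.norm(np.array(r.current_contact_force())[:2]-f)
    if F>25: print("stop",g,F);break
print(g,F,r.current_t())
E
```

```text
pack (array([-0.08718918,  0.05071973]), np.int64(706)) (array([-0.09316539,  0.04270569]), np.int64(64))
0.12 0.9114119372560846 16.8
```

```bash
python3 - <<'E'
from h import *
from cell import r,optics
z=.058
f=np.array(r.current_contact_force())[:2]
p,q=gp(0,.065,.021,z); r.move_linear(p,q,vel=.08)
print(press(r,f,-.124,-.106,-.023,z,15))
r.sleep(.3)
r.move_linear(W(-.16,-.023,z),vel=.1); r.move_linear(W(-.2,-.023,.3),vel=.2)
r.set_joints([1.102,.351,1.652,0,1.139,-.085])
for n in("scene","side"):
    d=optics.get_image(n);P,C,U=cloud(d);p=todock(P)
    k=(C.min(1)>120)&(np.ptp(C,1)<50)&(p[:,2]>.02)&(p[:,2]<.08)&(np.hypot(p[:,0]+.104,p[:,1]-.042)<.095)&(p[:,0]<-.095)&(abs(p[:,1])<.05)
    print(n,k.sum(),np.polyfit(p[k][:,1],p[k][:,0],1),pack(d))
    c=d["pixels"][110:250,310:450] if n=="scene" else d["pixels"][110:250,200:400]
    cv2.imwrite(f"pics/{n}2.png",cv2.resize(c[:,:,::-1],None,fx=4,fy=4))
print(r.current_t())
E
```

```text
(np.float64(-0.11599999999999999), np.float64(-15.25994694657157))
scene 184 [ 0.01990058 -0.10139619] (array([-0.08559966,  0.05052149]), np.int64(681))
side 209 [-0.02712532 -0.10583272] (array([-0.09224945,  0.05226973]), np.int64(93))
23.425
```

View pics/scene2.png

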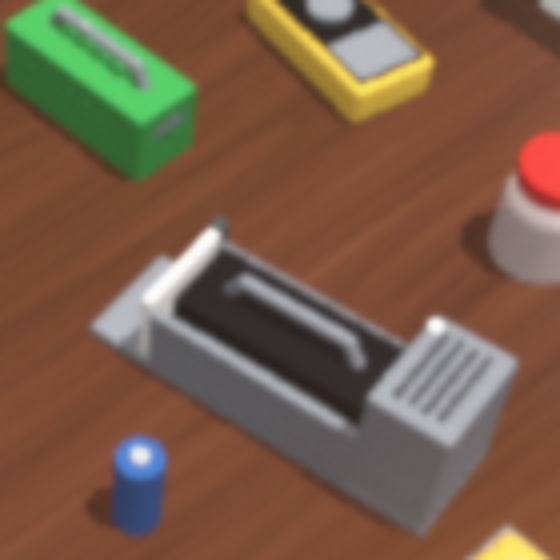

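View pics/side2.png

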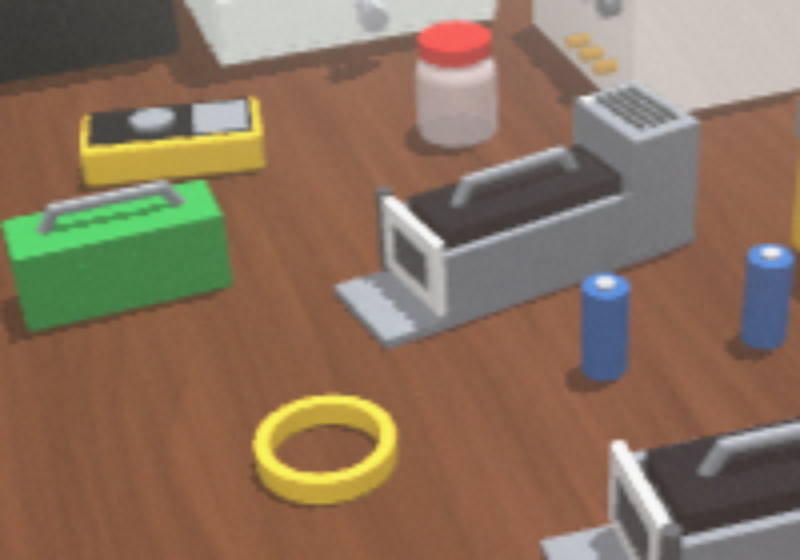

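The gate lies flat across the entrance, with its white frame from (150,295) to (215,235) in the scene crop. The pack sits against the charger, nothing else has moved, and the arm is clear.

```bash
python3 -c "
from cell import r
r.sleep(.3);print(r.hand_in())"
```

```text
the job is handed in; nothing more can be done
None
```

The pack is pushed home, the gate is shut across the front of the open dock, and the arm is clear; the job was handed in at about 24 s with no verdict returned, and the final pictures showed nothing else moved.

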